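# Clip a power supply board into a sprung board holder

## Task

Take the power supply board by its transformer and clip it into the spring board holder: with the board tilted, push one short edge under the lip of one sprung jaw and press that jaw back, lower the other short edge onto the opposite jaw's ledge, then let the springs slide it under that lip and centre it. Leave it lying level, the middle of both short edges held in the jaws, clear of the gripper. Be gentle: do not slam a jaw against its end stop or force the board against the holder, and leave the other things on the bench alone.

Things in the scene. Friction and masses are not known exactly. Their poses are not given: they have to be found in the camera images.
- board_mid (a point): Centre of the grey steel-banded transformer (30 mm in x, 34 in y, 30 high) in the middle of the green power supply board, 18 mm above the board's underside. Grip the board here. x along the board's length, y its width, z up. Board 110 (x) by 70 (y) by 3 mm, flat underside, 0.15 to 0.27 kg, starts flat on the bench. Either end may go into either jaw.
- board_end (a point): Middle of the lower rim of the board's +x short edge, 55 mm from the board's middle and at its underside; axes as board_mid. Within 17 mm of the board's long middle line nothing but the transformer stands more than 2 mm above the board; parts up to 13 mm above it stand near the long edges.
- holder: Spring board holder fixed to the bench; origin under the centre of its foot (150 by 100 mm), on the bench, z up. On the foot an aluminium frame (198 mm along x, end posts 52 mm high) carries two black jaws facing each other along x, each 60 mm wide in y. The frame is clamped firmly up to 8 mm either way along x off the foot's origin; this offset is not measured: see or feel it.
- holder_slot (a point): Point of the foot 45 mm above the holder's origin, level with the ledge tops; does not follow the frame. From the frame's middle, jaws at rest: back faces 51 mm, lip tips 45 mm, inner ends of the ledges 37 mm. Slots 6.5 mm high (ledge to lip), lips 4 mm thick, square, no snapping in: enter tilted. Clipped in, the board lies on the ledges, middle of its width over y = 0, each jaw 4 mm open.
- jaw_a (a joint): How far the jaw at the holder's +x end is pushed outward (m): 0 at rest, 0.020 at its hard end stop. Its spring presses inward with 3 N at rest plus 0.6 N per mm. The board's other end clears the opposite lip once this jaw is pushed back at least 14 mm.
- jaw_b (a joint): The same for the jaw at the holder's -x end (grows as it is pushed towards -x); same spring and stop.
- spool: Blue spool standing on the bench, 54 mm across, 40 mm high, origin at the centre of its underside; bystander.
- dropper: White plastic bottle, 42 mm across, 100 mm high, origin at the centre of its underside; bystander.
- cutters: Side cutters with black handles lying flat, about 115 by 52 mm, 12 mm high, origin under the middle, nose to +x; bystander.
- small_board: Small green board with chips, 45 by 35 mm, 12 mm high, origin at the centre of its underside; bystander.

How it is judged:
On the way:
1. the tilted board presses one jaw back by at least 12 mm (value of joint any of jaw_a, jaw_b above 0.012 m and contact force between board and holder above 1 N and angle between board_mid's own z axis and vertical above 0.07 rad), for 0.1 s.
At the end, for the whole second after the job is handed in: The board lies level (within 2 degrees) on both ledges (transformer centre 61 to 65 mm above the bench), square to the holder (within 3 degrees), within 10 mm of the holder's middle in y, centred between the jaws with each jaw 2 to 6 mm open, released and at rest (value of joint jaw_a between 0.002 and 0.006 m and value of joint jaw_b between 0.002 and 0.006 m and height (world z) of board_mid between 0.061 and 0.065 m and angle between board_mid's own z axis and vertical below 0.035 rad and y of board_mid in the frame of holder between -0.01 and 0.01 m and angle between the x axis of board_mid and the x axis of holder, either way round below 0.05 rad and velocity of joint jaw_a between -0.01 and 0.01 m/s); the robot touches nothing.
It fails at once if the board or the robot presses on the holder with more than 25 N (contact force between any of board, the fingers, the arm and holder above 25 N).
It fails at once if the solder spool moved by more than 20 mm (distance of spool from where it was at the start of the episode above 0.02 m).
It fails at once if the white bottle moved by more than 20 mm (distance of dropper from where it was at the start of the episode above 0.02 m).
It fails at once if the cutters moved by more than 20 mm (distance of cutters from where it was at the start of the episode above 0.02 m).
It fails at once if the small board moved by more than 20 mm (distance of small_board from where it was at the start of the episode above 0.02 m).
It also fails if it takes over 64 s, if anything falls off the work surface, if the arm or the gripper's body presses on something with over 40 N, if the wrist force passes 120 N, or if a joint passes its speed limit or range.

## Robot

A 6-joint arm with a two-finger parallel gripper is mounted at the origin on the work surface. World frame = base frame: x ahead of the robot, y to its left, z up, the work surface at z = 0. Lengths are in m, angles in rad, forces in N, time in s.
With the tool pointing down it reaches from about 0.35 to 0.975 m from the base axis. Payload 17.4 kg.
Tool frame: the origin (TCP) lies on the mounting face of the last link; the fingertips stand 173 mm ahead of it and the grasp point (between the pads) lies 155 mm ahead of it (env.grip_depth is the distance from the TCP to the grasp point, in m); z points along the fingers, y is the line along which they close (so a half turn about z gives the same grasp; the last joint's range is limited). The gripper opens to 85 mm and grips with 20 to 120 N. Pads are 22 mm wide; open, the fingers measure 114 mm over their backs; the gripper's body (76 mm by 85 mm) begins 54 mm behind the grasp point. The pads swing forward as they close: fully open they stand 13 mm farther back than shut.
Start: joints at [-1.292, 0.116, 1.442, -0, 1.584, -0.038], TCP at [0.21, -0.641, 0.405] pointing down, gripper open.
Joint ranges: [-2.83, 2.83], [-0.83, 2.19], [0.07, 2.5], [-1.14, 4.28], [0.01, 3], [-2.97, 2.97]. Speed limits (rad/s): [1.89, 1.89, 2.22, 3.14, 3.14, 3.14].

## Interface

Orientations are given as a unit quaternion [x, y, z, w].
In Python, from workcell import env, viewer gives the robot as it stands.
- The arm moves only by the tool move_arm, never from a script. Its argument "deltas" is a list of rows, each an object with "hand": the gripper's target within -1 to 1 (fully open at 1, half-way at 0, shut at -1); "travel": the shift along the tool's x, y, z in mm, a list of three; "delta_rot": the turn, a rotation vector about the tool's x, y, z in degrees, a list of three. A call has 1 to 5 rows; each row is the pose to reach, as a shift and turn from the pose commanded when the call began, along the tool's axes at that moment; what a row does not reach only later rows make up. A row lasts 1/10 s, in which the tool goes at most 50 mm and 8.59 degrees, less where a joint would pass 70% of its speed; a pose out of reach is approached as far as the arm can. A call with a gripper value outside its range is refused whole. The fingers move at their own pace and stop on an object; "squeeze" is the grip in N (left out, the last holds). Time passes only in rows, so rows that repeat a pose let the fingers close. It gives the time, the measured TCP pose, the force, the opening and the grip force at its end, in the units of the state.
- env.read_state(): the state, without advancing time (a new reading comes with each control period).
- viewer.capture(name): name is "scene" or "top" or "wrist"; returns the picture (420x560x3 uint8, red, green, blue); there is no depth.
- viewer.get_calibration(name): a dict with "mtx" (3x3 intrinsics, pixels), "position" and "attitude" of the camera in the world; the wrist camera has in their place "tool_from_camera" (4x4, takes a point from camera to tool coordinates, whose origin is the TCP and whose axes are the flange's). Camera axes: x right, y down, z forward; pixel columns grow to the right and rows downward; lengths in m; the calibration is good to about 2 mm. A picture is of the moment at which its call begins: read the wrist's pose just before it. get_calibration takes no time and is no camera call.
- env.close_job(): hands the job in; it is judged then, once.
The state is a dict: "time": time; "joint_positions": joint angles; "joint_vel": joint speeds; "joint_torque": joint torques, N m; "tcp_pos": TCP position; "eef_rot": TCP orientation; "contact_force": force on the tool from outside, world axes, zero at the start; "moment": the same for the moment, N m; "opening": opening from 0.0 (shut) to 1.0 (fully open); "grasp_force": force on a finger pad.
Only numpy, scipy, OpenCV 4.12 (cv2) and the standard library are available. Lean on these libraries where they do the work, as an engineer would, in place of code of your own. Each camera call takes 0.05 s, during which the arm holds its last target. There are 200 camera calls.

## Working session

There is one attempt and no reset: what is moved stays moved. The work goes in short steps, Python scripts to look and compute and a tool call to move; the robot and the scene stay as the last step left them, time stands still between calls to the robot, and variables do not carry over. Pictures are saved under pics/ and viewed, at most 10 in all, crops included, and the job is handed in when it is done.

Besides the shell and the picture viewer there is one more tool, called after ">>>" by a JSON object that holds its "method" and its "body", one argument or row to a line. move_arm: Moves the arm, as the interface text tells. Its arguments: {"type":"object","properties":{"deltas":{"type":"array","items":{"type":"object","properties":{"hand":{"type":"number"},"travel":{"type":"array","items":{"type":"number"}},"delta_rot":{"type":"array","items":{"type":"number"}}}}},"squeeze":{"type":"number"}},"required":["deltas"]}

```bash
mkdir -p pics
python3 - <<'E'
from workcell import env, viewer
import cv2,numpy as np
for n in ["top","scene"]:
    c=viewer.get_calibration(n); print(n,c)
    cv2.imwrite(f"pics/{n}0.png",viewer.capture(n)[:,:,::-1])
print(viewer.get_calibration("wrist"))
print(env.read_state())
E
```

```text
top {'mtx': array([[429.3473445 ,   0.        , 276.83160985],
       [  0.        , 429.3473445 , 210.637014  ],
       [  0.        ,   0.        ,   1.        ]]), 'position': array([0.54215822, 0.00280645, 0.90178495]), 'attitude': array([-0.69604998,  0.71529955, -0.05363417,  0.03137448])}
scene {'mtx': array([[418.16257078,   0.        , 275.32885736],
       [  0.        , 418.16257078, 207.50839296],
       [  0.        ,   0.        ,   1.        ]]), 'position': array([ 1.03681466, -0.40680532,  0.51296909]), 'attitude': array([ 0.83169763,  0.34275855, -0.1774732 , -0.39912265])}
{'mtx': array([[369.46726922,   0.        , 272.26395492],
       [  0.        , 369.46726922, 205.01174955],
       [  0.        ,   0.        ,   1.        ]]), 'tool_from_camera': array([[ 4.61235389e-04, -9.62574619e-01, -2.71016400e-01,
         6.90222733e-02],
       [ 9.99999612e-01,  6.47511435e-04, -5.97907962e-04,
         1.57706196e-04],
       [ 7.51017247e-04, -2.71016019e-01,  9.62574544e-01,
         3.05319333e-02],
       [ 0.00000000e+00,  0.00000000e+00,  0.00000000e+00,
         1.00000000e+00]])}
{'time': 0.1, 'joint_positions': array([-1.29180097e+00,  1.16441724e-01,  1.44219856e+00, -1.38221569e-05,
        1.58400678e+00, -3.78046011e-02]), 'joint_vel': array([-0.00204821, -0.0023861 , -0.0012365 , -0.00125582,  0.00090486,
       -0.0002772 ]), 'joint_torque': array([ 2.02693998e-03, -7.33662772e+01, -6.33792257e+01,  3.51103961e-05,
        5.24962874e-03, -2.66153427e-05]), 'tcp_pos': array([ 0.21027081, -0.64142413,  0.40403335]), 'eef_rot': array([ 9.87480809e-01,  1.57738310e-01, -7.02849062e-05, -5.22545323e-04]), 'contact_force': array([-0.2816639 , -0.2598159 , -1.04289319]), 'moment': array([-0.00073039,  0.01301083, -0.02301295]), 'grasp_force': 0.0, 'opening': 0.9997938950103631}
```

View pics/top0.png

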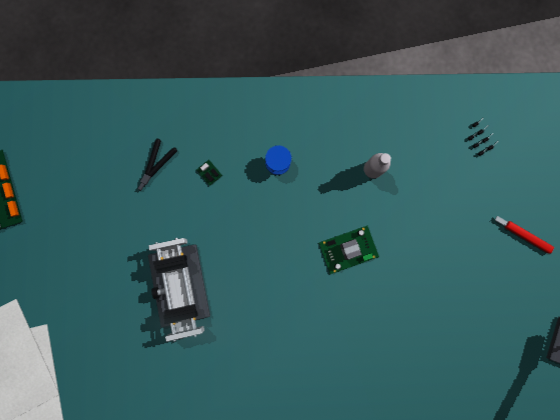

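View pics/scene0.png

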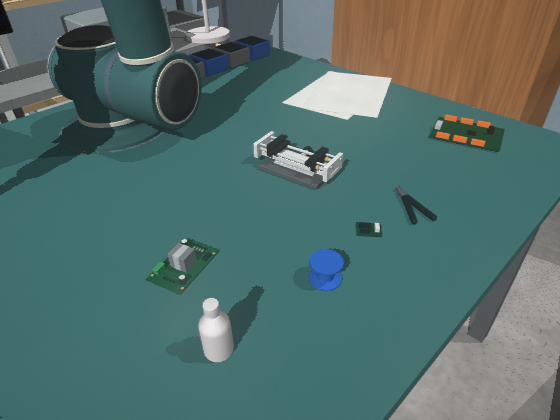

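The top view shows the board at about (349,250), the holder at about (179,289), and the bystanders along the far side. I'll enlarge both.

```bash
cat > h.py <<'E'
import numpy as np,cv2
from scipy.spatial.transform import Rotation as R
from workcell import env,viewer
def ray(n,uv,z,st=None):
    """pixel -> world point on plane z"""
    c=viewer.get_calibration(n)
    if n=="wrist":
        T=c["tool_from_camera"];Q=R.from_quat(st["eef_rot"]).as_matrix()
        Rm=Q@T[:3,:3];p=Q@T[:3,3]+st["tcp_pos"]
    else: Rm=R.from_quat(c["attitude"]).as_matrix();p=c["position"]
    d=Rm@np.linalg.solve(c["mtx"],[uv[0],uv[1],1.])
    return p+d*(z-p[2])/d[2]
def proj(n,P,st=None):
    c=viewer.get_calibration(n)
    if n=="wrist":
        T=c["tool_from_camera"];Q=R.from_quat(st["eef_rot"]).as_matrix()
        Rm=Q@T[:3,:3];p=Q@T[:3,3]+st["tcp_pos"]
    else: Rm=R.from_quat(c["attitude"]).as_matrix();p=c["position"]
    q=c["mtx"]@(Rm.T@(np.asarray(P)-p)); return q[:2]/q[2]
E
python3 - <<'E'
import cv2,numpy as np
im=cv2.imread("pics/top0.png")
f=lambda x0,y0,w,h:cv2.resize(im[y0:y0+h,x0:x0+w],None,fx=5,fy=5,interpolation=cv2.INTER_CUBIC)
o=np.zeros((600,800,3),np.uint8)
o[:,:400]=f(140,230,80,120); o[:400,400:]=f(310,210,80,80)
cv2.imwrite("pics/c1.png",np.clip(o.astype(float)*1.5,0,255).astype(np.uint8))
from h import *
for p in [(349,250),(179,289),(0,0),(560,0)]: print(ray("top",p,0))
E
```

```text
[ 0.56354795 -0.17666174  0.        ]
[0.49361755 0.17876207 0.        ]
[1.13408579 0.56974221 0.        ]
[ 1.12183821 -0.69252295  0.        ]
```

View pics/c1.png

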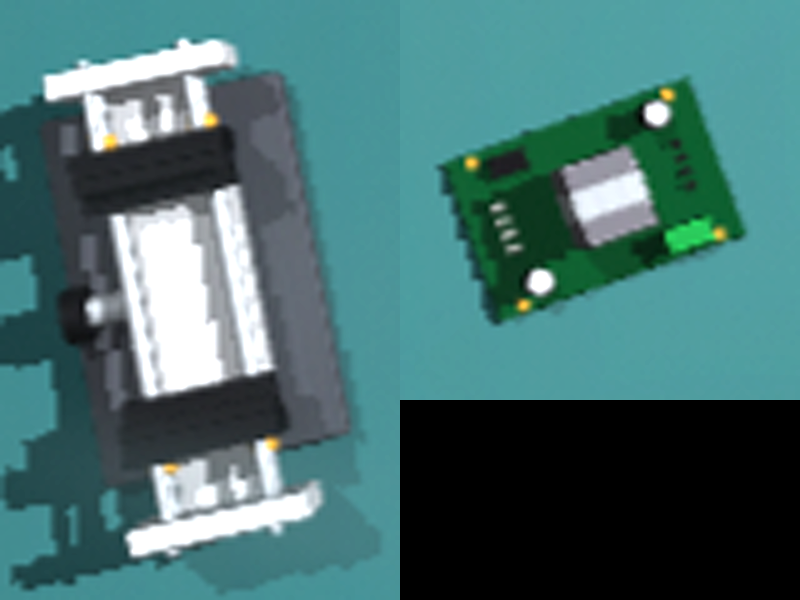

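Run:
```python
from h import *
B=lambda u,v,z:ray("top",(310+(u-400)/5-.4,210+v/5-.4),z)
H=lambda u,v,z:ray("top",(140+u/5-.4,230+v/5-.4),z)
c=np.array([B(*p,.003) for p in [(443,163),(690,78),(745,233),(495,322)]])
print(c, c.mean(0))
l=(c[1]+c[2]-c[0]-c[3])/2; w=(c[0]+c[1]-c[2]-c[3])/2
print("len,wid",np.linalg.norm(l),np.linalg.norm(w),np.degrees(np.arctan2(l[1],l[0])),np.degrees(np.arctan2(w[1],w[0])))
t=np.array([B(*p,.033) for p in [(560,170),(630,148),(658,225),(590,247)]]);print("trafo",t.mean(0))
g=B(713,238,.013);lu=l/np.linalg.norm(l);print("conn along",[(B(*p,.013)-c.mean(0))@lu for p in [(710,220),(713,238)]])
# holder
T=[H(*p,.052) for p in [(45,78),(233,42)]];Bt=[H(*p,.052) for p in [(130,555),(320,508)]]
print("posts",T,Bt)
tm=np.mean(T,0);bm=np.mean(Bt,0);print(np.linalg.norm(tm-bm),(tm+bm)/2,np.degrees(np.arctan2(*(tm-bm)[[1,0]])))
J=[H(*p,.0555) for p in [(72,155),(232,128),(82,212),(238,183),(125,398),(278,373),(125,465),(288,430)]]
print(np.round(J,4))
```

```text
[[ 0.58158735 -0.1119549   0.003     ]
 [ 0.6145497  -0.21817303  0.003     ]
 [ 0.54877304 -0.23782682  0.003     ]
 [ 0.51499786 -0.13096119  0.003     ]] [ 0.56497699 -0.17472898  0.003     ]
len,wid 0.11164518410344333 0.06894816960881146 -72.60951877218604 16.281463159878943
trafo [ 0.56447311 -0.17528487  0.033     ]
conn along [np.float64(0.04085847391738991), np.float64(0.039429774584029256)]
posts [array([0.58279367, 0.22758805, 0.052     ]), array([0.59488595, 0.1543694 , 0.052     ])] [array([0.40004997, 0.19421008, 0.052     ]), array([0.41510936, 0.12185766, 0.052     ])]
0.18422975686130608 [0.49820974 0.1745063  0.052     ] 10.30131621889893
[[0.5525 0.2161 0.0555]
 [0.5612 0.1543 0.0555]
 [0.5304 0.2121 0.0555]
 [0.5398 0.152  0.0555]
 [0.4593 0.1954 0.0555]
 [0.4668 0.137  0.0555]
 [0.4341 0.1954 0.0555]
 [0.4452 0.1333 0.0555]]
```

```bash
cat >> h.py <<'E'
def goal(p,yaw,tilt=0.,st=None):
    """TCP goal: tool x at yaw (deg) pointing down, then tilt (deg) about tool x. Returns travel mm, rotvec deg"""
    st=st or env.read_state(); Q=R.from_quat(st["eef_rot"])
    G=R.from_euler("z",yaw,degrees=True)*R.from_euler("x",180,degrees=True)*R.from_euler("x",tilt,degrees=True)
    print("travel",np.round(Q.inv().apply(np.array(p)-st["tcp_pos"])*1000,1),"rot",np.round((Q.inv()*G).as_rotvec(degrees=True),2))
E
python3 -c "
from h import *
goal((.565,-.175,.35),17.4)"
```

```text
travel [ 482.4 -332.6   54.4] rot [-0.06 -0.    0.75]
```

>>> {"method": "move_arm", "body": {
  "deltas": [
    {"hand": 1, "travel": [482, -333, 54], "delta_rot": [0, 0, 0.75]},
    {"hand": 1, "travel": [482, -333, 54], "delta_rot": [0, 0, 0.75]},
    {"hand": 1, "travel": [482, -333, 54], "delta_rot": [0, 0, 0.75]},
    {"hand": 1, "travel": [482, -333, 54], "delta_rot": [0, 0, 0.75]},
    {"hand": 1, "travel": [482, -333, 54], "delta_rot": [0, 0, 0.75]}
  ]
}}

```text
time: 0.6
tcp_pos: [0.3615, -0.4414, 0.3813]
eef_rot: [0.989, 0.151, -0.0, -0.0]
contact_force: [1.1, -1.2, -0.7]
opening: 1.003
grasp_force: 0.0
```

```bash
python3 -c "
from h import *
goal((.565,-.175,.35),17.4)"
```

```text
travel [ 273.7 -193.4   31.4] rot [-0.01  0.   -0.02]
```

>>> {"method": "move_arm", "body": {
  "deltas": [
    {"hand": 1, "travel": [274, -193, 31], "delta_rot": [0, 0, 0]},
    {"hand": 1, "travel": [274, -193, 31], "delta_rot": [0, 0, 0]},
    {"hand": 1, "travel": [274, -193, 31], "delta_rot": [0, 0, 0]},
    {"hand": 1, "travel": [274, -193, 31], "delta_rot": [0, 0, 0]},
    {"hand": 1, "travel": [274, -193, 31], "delta_rot": [0, 0, 0]}
  ]
}}

```text
time: 1.1
tcp_pos: [0.5129, -0.2436, 0.3585]
eef_rot: [0.988, 0.151, -0.0, 0.0]
contact_force: [0.4, -0.9, 0.1]
opening: 0.998
grasp_force: 0.0
```

```bash
python3 -c "
from h import *
goal((.565,-.175,.33),17.4)"
```

```text
travel [ 70.2 -49.9  28.5] rot [ 0.  0. -0.]
```

>>> {"method": "move_arm", "body": {
  "deltas": [
    {"hand": 1, "travel": [70, -50, 28], "delta_rot": [0, 0, 0]},
    {"hand": 1, "travel": [70, -50, 28], "delta_rot": [0, 0, 0]},
    {"hand": 1, "travel": [70, -50, 28], "delta_rot": [0, 0, 0]}
  ]
}}

```text
time: 1.4
tcp_pos: [0.5656, -0.1735, 0.3282]
eef_rot: [0.988, 0.153, -0.001, -0.001]
contact_force: [-0.8, -0.7, -0.1]
opening: 1.001
grasp_force: 0.0
```

Run:
```python
from h import *
st=env.read_state();im=viewer.capture("wrist")[:,:,::-1]
np.savez("st1.npz",tcp_pos=st["tcp_pos"],eef_rot=st["eef_rot"])
c=proj("wrist",(.565,-.175,.01),st);print(c,st["tcp_pos"])
x,y=int(c[0])-100,int(c[1])-75
x=max(x,0);y=max(y,0);print("off",x,y)
cv2.imwrite("pics/w1.png",cv2.resize(im[y:y+150,x:x+200],None,fx=4,fy=4,interpolation=cv2.INTER_CUBIC))
```

```text
[274.92181543 191.02346735] [ 0.56557124 -0.17347969  0.32820517]
off 174 116
```

View pics/w1.png

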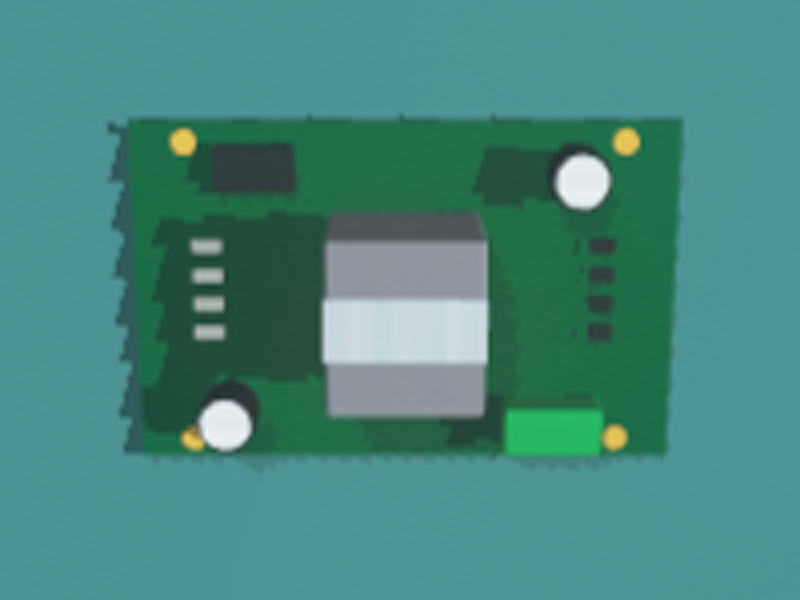

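The transformer is in the middle of the crop, top face at (326–487, 240–416), and the board's long edges are horizontal, so the yaw is good.

Run:
```python
from h import *
st=dict(np.load("st1.npz"));W=lambda u,v,z:ray("wrist",(174+u/4-.375,116+v/4-.375),z,st)
c=np.array([W(*p,.003) for p in [(128,120),(684,120),(667,454),(142,454)]])
l=(c[1]+c[2]-c[0]-c[3])/2;w=(c[0]+c[1]-c[2]-c[3])/2
print(c.mean(0),np.linalg.norm(l),np.linalg.norm(w),np.degrees(np.arctan2(l[1],l[0])),np.degrees(np.arctan2(w[1],w[0])))
print(np.mean([W(*p,.033) for p in [(326,240),(486,240),(484,416),(330,416)]],0))
goal((.565,-.175,.178),17.4)
```

```text
[ 0.56524294 -0.17492073  0.003     ] 0.1104819932228986 0.0700849193696249 -72.31514647856423 17.501575015918103
[ 0.56532409 -0.1750635   0.033     ]
travel [  0.5   0.2 151.3] rot [-0.08  0.1   0.18]
```

>>> {"method": "move_arm", "body": {
  "deltas": [
    {"hand": 1, "travel": [0.5, 0, 50], "delta_rot": [0, 0, 0.2]},
    {"hand": 1, "travel": [0.5, 0, 100], "delta_rot": [0, 0, 0.2]},
    {"hand": 1, "travel": [0.5, 0, 135], "delta_rot": [0, 0, 0.2]},
    {"hand": 1, "travel": [0.5, 0, 150], "delta_rot": [0, 0, 0.2]},
    {"hand": 1, "travel": [0.5, 0, 150], "delta_rot": [0, 0, 0.2]}
  ]
}}

```text
time: 1.95
tcp_pos: [0.5639, -0.1772, 0.1794]
eef_rot: [0.989, 0.149, -0.001, -0.001]
contact_force: [0.6, 0.0, 0.9]
opening: 0.994
grasp_force: 0.0
```

>>> {"method": "move_arm", "body": {
  "deltas": [
    {"hand": -0.5, "travel": [0, 0, 0], "delta_rot": [0, 0, 0]},
    {"hand": -0.5, "travel": [0, 0, 0], "delta_rot": [0, 0, 0]},
    {"hand": -1, "travel": [0, 0, 0], "delta_rot": [0, 0, 0]},
    {"hand": -1, "travel": [0, 0, 0], "delta_rot": [0, 0, 0]},
    {"hand": -1, "travel": [0, 0, 0], "delta_rot": [0, 0, 0]}
  ],
  "squeeze": 70
}}

```text
time: 2.45
tcp_pos: [0.5648, -0.1768, 0.1822]
eef_rot: [0.989, 0.15, 0.001, 0.0]
contact_force: [-1.0, 0.0, 7.9]
opening: 0.336
grasp_force: 70.9
```

>>> {"method": "move_arm", "body": {
  "deltas": [
    {"hand": -1, "travel": [0, 0, 0], "delta_rot": [0, 0, 0]},
    {"hand": -1, "travel": [0, 0, 0], "delta_rot": [0, 0, 0]},
    {"hand": -1, "travel": [0, 0, 0], "delta_rot": [0, 0, 0]}
  ]
}}

```text
time: 2.75
tcp_pos: [0.5649, -0.1768, 0.1822]
eef_rot: [0.989, 0.15, 0.001, 0.0]
contact_force: [-1.3, -0.2, 7.9]
opening: 0.333
grasp_force: 70.9
```

>>> {"method": "move_arm", "body": {
  "deltas": [
    {"hand": -1, "travel": [0, 0, -10], "delta_rot": [0, 0, 0]},
    {"hand": -1, "travel": [0, 0, -40], "delta_rot": [0, 0, 0]},
    {"hand": -1, "travel": [0, 0, -80], "delta_rot": [0, 0, 0]},
    {"hand": -1, "travel": [0, 0, -120], "delta_rot": [0, 0, 0]},
    {"hand": -1, "travel": [0, 0, -150], "delta_rot": [0, 0, 0]}
  ]
}}

```text
time: 3.25
tcp_pos: [0.5643, -0.1766, 0.3342]
eef_rot: [0.989, 0.15, 0.001, 0.001]
contact_force: [0.0, -1.5, -2.2]
opening: 0.34
grasp_force: 69.6
```

```bash
python3 -c "
from h import *
goal((.510,.105,.36),100.4)"
```

```text
travel [  31.5 -285.   -26.1] rot [ 1.300e-01 -3.000e-02 -8.319e+01]
```

>>> {"method": "move_arm", "body": {
  "deltas": [
    {"hand": -1, "travel": [3, -28, -10], "delta_rot": [0, 0, -8]},
    {"hand": -1, "travel": [6, -56, -20], "delta_rot": [0, 0, -16]},
    {"hand": -1, "travel": [10, -85, -26], "delta_rot": [0, 0, -24]},
    {"hand": -1, "travel": [13, -113, -26], "delta_rot": [0, 0, -32]},
    {"hand": -1, "travel": [16, -142, -26], "delta_rot": [0, 0, -40]}
  ]
}}

```text
time: 3.75
tcp_pos: [0.5372, -0.0352, 0.3576]
eef_rot: [0.877, 0.481, 0.0, 0.0]
contact_force: [1.2, 0.7, -3.0]
opening: 0.337
grasp_force: 69.6
```

```bash
python3 -c "
from h import *
goal((.510,.105,.36),100.4)"
```

```text
travel [103.7 -98.2  -2.4] rot [ 4.000e-02 -0.000e+00 -4.287e+01]
```

>>> {"method": "move_arm", "body": {
  "deltas": [
    {"hand": -1, "travel": [21, -20, -2], "delta_rot": [0, 0, -8.5]},
    {"hand": -1, "travel": [42, -40, -2], "delta_rot": [0, 0, -17]},
    {"hand": -1, "travel": [63, -60, -2], "delta_rot": [0, 0, -25.5]},
    {"hand": -1, "travel": [84, -80, -2], "delta_rot": [0, 0, -34]},
    {"hand": -1, "travel": [104, -98, -2], "delta_rot": [0, 0, -42.5]}
  ]
}}

```text
time: 4.25
tcp_pos: [0.511, 0.1054, 0.3594]
eef_rot: [0.642, 0.766, 0.0, 0.0]
contact_force: [0.2, 0.1, -1.8]
opening: 0.336
grasp_force: 69.6
```

>>> {"method": "move_arm", "body": {
  "deltas": [
    {"hand": -1, "travel": [0, 0, 0], "delta_rot": [0, 0, -0.4]},
    {"hand": -1, "travel": [0, 0, 0], "delta_rot": [0, 0, -0.4]}
  ]
}}

```text
time: 4.45
tcp_pos: [0.5115, 0.1045, 0.3592]
eef_rot: [0.642, 0.767, 0.0, 0.0]
contact_force: [0.9, 1.2, -1.9]
opening: 0.338
grasp_force: 69.6
```

Run:
```python
from h import *
st=env.read_state();im=viewer.capture("wrist")[:,:,::-1]
print([np.round(env.read_state()["tcp_pos"],4) for _ in range(3)])
np.savez("st2.npz",tcp_pos=st["tcp_pos"],eef_rot=st["eef_rot"])
print(proj("wrist",(.498,.1745,.05),st),st["tcp_pos"])
cv2.imwrite("pics/w2.png",np.clip(1.4*cv2.resize(im[0:300,80:480],None,fx=2,fy=2,interpolation=cv2.INTER_CUBIC).astype(float),0,255))
```

```text
[array([0.5117, 0.104 , 0.3591]), array([0.5117, 0.104 , 0.3591]), array([0.5117, 0.104 , 0.3591])]
[270.29005039  97.27202388] [0.51147564 0.10448801 0.35921145][ WARN:0@0.431] global loadsave.cpp:1063 imwrite_ Unsupported depth image for selected encoder is fallbacked to CV_8U.
```

View pics/w2.png

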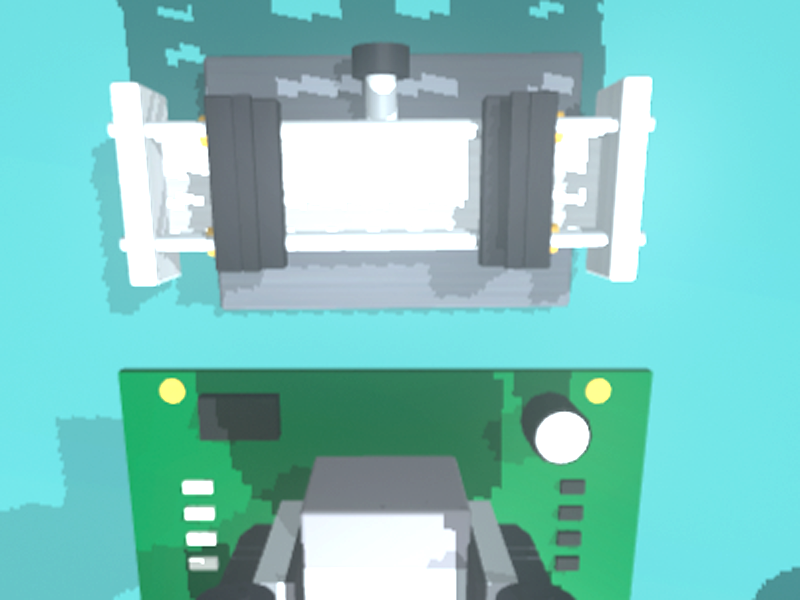

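The holder's jaws span columns 207–280 and 484–557, and the board sits level in the grip with its rear edge at row 370. I'll enlarge the jaws.

Run:
```python
import cv2,numpy as np
im=cv2.imread("pics/w2.png")[::2,::2]  # coarse; orig px = 80+u
im=cv2.imread("pics/w2.png")[80:290,190:570]
g=np.clip(255*(im/255.)**0.6,0,255).astype(np.uint8)
cv2.imwrite("pics/c2.png",cv2.resize(g,None,fx=2.1,fy=2.1,interpolation=cv2.INTER_LINEAR))
```

```text
(no output)
```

View pics/c2.png

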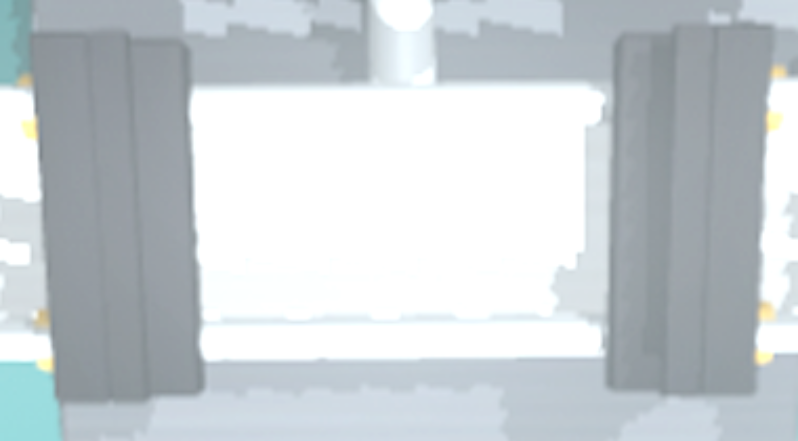

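Run:
```python
from h import *
st=dict(np.load("st2.npz"))
W=lambda u,v,z:ray("wrist",(80+(190+u/2.1)/2-.3,(80+v/2.1)/2-.3),z,st)
V=lambda u,v,z:ray("wrist",(80+u/2-.25,v/2-.25),z,st)
q=lambda L,z:np.array([W(*p,z) for p in L])
tip=q([(128,34),(148,400),(675,26),(667,393)],.0555)
out=q([(34,35),(57,400),(771,25),(755,393)],.0555)
led=q([(187,42),(203,393),(615,36),(608,388)],.045)
a=None
for n,P in [("tip",tip),("out",out),("led",led)]:
    c=P.mean(0);d=(P[2]+P[3]-P[0]-P[1])/2;w=(P[0]+P[2]-P[1]-P[3])/2
    print(n,np.round(c,4),"sep",np.linalg.norm(d),"w",np.linalg.norm(w),"ang",np.degrees(np.arctan2(d[1],d[0])),np.degrees(np.arctan2(w[1],w[0])))
Q=R.from_quat(st["eef_rot"]);print("tool x ang",np.degrees(np.arctan2(*Q.as_matrix()[[1,0],0])), "y",np.degrees(np.arctan2(*Q.as_matrix()[[1,0],1])))
# board back edge in tool frame: find z so that its length=110
for z in (.165,.17,.175,.18,.185,.19,.195):
    A,B=V(121,370,z),V(652,370,z); print(z,np.linalg.norm(A-B),np.round(Q.inv().apply((A+B)/2-st["tcp_pos"])*1000,1))
```

```text
tip [0.4979 0.1782 0.0555] sep 0.08967154033314301 w 0.05896457666849913 ang 10.885243577097917 101.04660255709457
out [0.4978 0.1782 0.0555] sep 0.1207049233722029 w 0.058959097524771235 ang 10.759312741661024 100.64526188847276
led [0.4976 0.1782 0.045 ] sep 0.07277672305140229 w 0.05874669917444983 ang 10.837074026717309 100.82017417081076
tool x ang 100.08943480124795 y 10.089438546013973
0.165 0.12030902503508402 [ 32.1   0.7 194.2]
0.17 0.11663352964693778 [ 33.3   0.7 189.2]
0.175 0.11295803425879161 [ 34.4   0.7 184.2]
0.18 0.10928253887064533 [ 35.5   0.7 179.2]
0.185 0.10560704348249916 [ 36.6   0.7 174.2]
0.19 0.101931548094353 [ 37.7   0.7 169.2]
0.195 0.09825605270620666 [ 38.8   0.7 164.2]
```

```bash
cat >> h.py <<'E'
A=10.85; e=np.array([np.cos(np.radians(A)),np.sin(np.radians(A)),0]); O=np.array([.4978,.1782,0])
off=np.array([.5,55.7,182.5])/1000
def edge(X,Z,tilt):
    G=R.from_euler("z",A+90,degrees=True)*R.from_euler("x",180+tilt,degrees=True)
    goal(O+e*X/1000+np.array([0,0,Z/1000])-G.apply(off),A+90,tilt)
def where():
    st=env.read_state();Q=R.from_quat(st["eef_rot"]);f=st["contact_force"]
    for s in (1,-1):
        p=Q.apply(off*[1,1,1] if s>0 else off-[0,.11,0])+st["tcp_pos"]-O
        print("end",s,"X %.1f Y %.1f Z %.1f"%(p@e*1e3,(p[1]*e[0]-p[0]*e[1])*1e3,p[2]*1e3),end=" ")
    m=Q.as_matrix();print("tilt %.2f"%np.degrees(np.arcsin(-m[2,1])),"F along e %.1f, side %.1f z %.1f"%(f@e,f[1]*e[0]-f[0]*e[1],f[2]),"t",st["time"],"grip",st["grasp_force"])
E
python3 -c "
from h import *
where();edge(40,80,9)"
```

```text
end 1 X 55.4 Y -75.9 Z 176.6 end -1 X -54.6 Y -74.3 Z 176.6 tilt -0.01 F along e -0.4, side 0.5 z -1.8 t 4.5 grip 69.59468007087708
travel [75.2 12.8 90.1] rot [ 9.01 -0.05 -0.84]
```

>>> {"method": "move_arm", "body": {
  "deltas": [
    {"hand": -1, "travel": [25, 4, 10], "delta_rot": [3, 0, -0.8]},
    {"hand": -1, "travel": [50, 8, 30], "delta_rot": [6, 0, -0.8]},
    {"hand": -1, "travel": [75, 13, 60], "delta_rot": [9, 0, -0.8]},
    {"hand": -1, "travel": [75, 13, 90], "delta_rot": [9, 0, -0.8]},
    {"hand": -1, "travel": [75, 13, 90], "delta_rot": [9, 0, -0.8]}
  ]
}}

```text
time: 5.0
tcp_pos: [0.5109, 0.1797, 0.2649]
eef_rot: [0.635, 0.768, -0.063, -0.052]
contact_force: [-0.6, -0.7, -2.6]
opening: 0.337
grasp_force: 69.6
```

>>> {"method": "move_arm", "body": {
  "deltas": [
    {"hand": -1, "travel": [0, 0, 0], "delta_rot": [0, 0, 0]}
  ]
}}

```text
time: 5.1
tcp_pos: [0.5117, 0.1795, 0.2695]
eef_rot: [0.635, 0.768, -0.06, -0.05]
contact_force: [-0.2, -0.3, -0.4]
opening: 0.335
grasp_force: 69.6
```

Run:
```python
from h import *
where();edge(40,52,9);edge(40,47,9)
cv2.imwrite("pics/s1.png",cv2.resize(viewer.capture("scene")[100:220,220:380,::-1],None,fx=5,fy=5,interpolation=cv2.INTER_CUBIC))
```

```text
end 1 X 40.3 Y -0.7 Z 80.5 end -1 X -68.3 Y -0.6 Z 97.7 tilt 9.01 F along e -0.2, side -0.3 z -0.4 t 5.1 grip 69.59286332130432
travel [ 0.8  4.1 28.2] rot [-0.01 -0.05 -0.05]
travel [ 0.8  4.9 33.1] rot [-0.01 -0.05 -0.05]
```

View pics/s1.png

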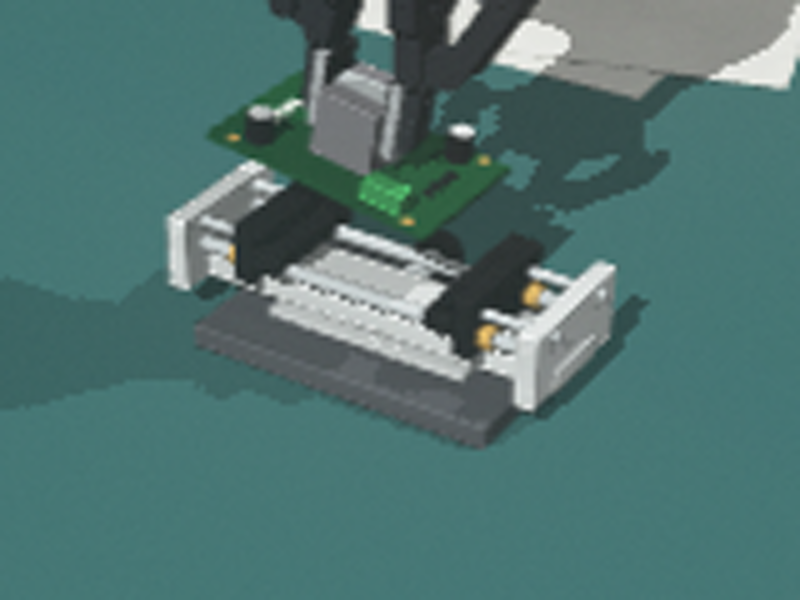

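The board is over the holder as planned, with its low end just inside the right jaw at about (440,230). I'll descend to feel the ledge.

>>> {"method": "move_arm", "body": {
  "deltas": [
    {"hand": -1, "travel": [0.8, 2, 12], "delta_rot": [0, 0, 0]},
    {"hand": -1, "travel": [0.8, 4, 24], "delta_rot": [0, 0, 0]},
    {"hand": -1, "travel": [0.8, 4.5, 29], "delta_rot": [0, 0, 0]},
    {"hand": -1, "travel": [0.8, 5, 32], "delta_rot": [0, 0, 0]},
    {"hand": -1, "travel": [0.8, 5, 33], "delta_rot": [0, 0, 0]}
  ]
}}

```text
time: 5.65
tcp_pos: [0.511, 0.181, 0.235]
eef_rot: [0.635, 0.769, -0.06, -0.05]
contact_force: [-0.1, 0.0, -2.7]
opening: 0.338
grasp_force: 69.7
```

```bash
python3 -c "
from h import *
where();edge(40,45,9)"
```

```text
end 1 X 39.9 Y 1.0 Z 46.1 end -1 X -68.8 Y 0.9 Z 63.3 tilt 9.02 F along e -0.1, side 0.1 z -2.7 t 5.65 grip 69.72257852554321
travel [-0.8  0.2  1. ] rot [-0.02 -0.05  0.05]
```

>>> {"method": "move_arm", "body": {
  "deltas": [
    {"hand": -1, "travel": [-0.5, 0, 0.5], "delta_rot": [0, 0, 0]},
    {"hand": -1, "travel": [-0.5, 0, 1], "delta_rot": [0, 0, 0]},
    {"hand": -1, "travel": [-0.5, 0, 1], "delta_rot": [0, 0, 0]}
  ]
}}

```text
time: 5.95
tcp_pos: [0.511, 0.1806, 0.2346]
eef_rot: [0.635, 0.769, -0.06, -0.05]
contact_force: [-0.1, 0.1, -2.3]
opening: 0.339
grasp_force: 69.7
```

```bash
python3 -c "
from h import *
where()"
```

```text
end 1 X 39.9 Y 0.6 Z 45.7 end -1 X -68.7 Y 0.5 Z 62.8 tilt 8.98 F along e -0.1, side 0.1 z -2.3 t 5.95 grip 69.72231388092041
```

>>> {"method": "move_arm", "body": {
  "deltas": [
    {"hand": -1, "travel": [0, 0, 0.5], "delta_rot": [0, 0, 0]},
    {"hand": -1, "travel": [0, 0, 1], "delta_rot": [0, 0, 0]},
    {"hand": -1, "travel": [0, 0, 1], "delta_rot": [0, 0, 0]}
  ]
}}

```text
time: 6.25
tcp_pos: [0.5108, 0.1806, 0.2335]
eef_rot: [0.635, 0.769, -0.06, -0.05]
contact_force: [-0.5, 0.7, -0.3]
opening: 0.337
grasp_force: 69.8
```

```bash
python3 -c "
from h import *
where()"
```

```text
end 1 X 39.7 Y 0.6 Z 44.5 end -1 X -68.9 Y 0.5 Z 61.7 tilt 8.99 F along e -0.4, side 0.8 z -0.3 t 6.25 grip 69.78906154632568
```

>>> {"method": "move_arm", "body": {
  "deltas": [
    {"hand": -1, "travel": [-0.5, -0.2, -1], "delta_rot": [0, 0, 0]},
    {"hand": -1, "travel": [-0.5, 3, -1.5], "delta_rot": [0, 0, 0]},
    {"hand": -1, "travel": [-0.5, 6, -2], "delta_rot": [0, 0, 0]},
    {"hand": -1, "travel": [-0.5, 9, -2.5], "delta_rot": [0, 0, 0]},
    {"hand": -1, "travel": [-0.5, 9, -2.5], "delta_rot": [0, 0, 0]}
  ]
}}

```text
time: 6.75
tcp_pos: [0.5204, 0.1819, 0.2344]
eef_rot: [0.635, 0.769, -0.06, -0.05]
contact_force: [-0.5, -0.5, -1.9]
opening: 0.337
grasp_force: 69.7
```

```bash
python3 -c "
from h import *
where()"
```

```text
end 1 X 49.3 Y 0.1 Z 45.4 end -1 X -59.3 Y -0.0 Z 62.6 tilt 9.00 F along e -0.5, side -0.4 z -1.9 t 6.75 grip 69.6974265575409
```

>>> {"method": "move_arm", "body": {
  "deltas": [
    {"hand": -1, "travel": [0, 2, -0.3], "delta_rot": [0, 0, 0]},
    {"hand": -1, "travel": [0, 4, -0.6], "delta_rot": [0, 0, 0]},
    {"hand": -1, "travel": [0, 6, -0.9], "delta_rot": [0, 0, 0]},
    {"hand": -1, "travel": [0, 8, -1.2], "delta_rot": [0, 0, 0]},
    {"hand": -1, "travel": [0, 8, -1.2], "delta_rot": [0, 0, 0]}
  ]
}}

```text
time: 7.25
tcp_pos: [0.5278, 0.1833, 0.2342]
eef_rot: [0.635, 0.769, -0.061, -0.051]
contact_force: [-6.7, -1.5, 1.3]
opening: 0.34
grasp_force: 70.0
```

```bash
python3 -c "
from h import *
where()"
```

```text
end 1 X 56.7 Y 0.1 Z 45.2 end -1 X -52.0 Y 0.0 Z 62.6 tilt 9.08 F along e -6.9, side -0.2 z 1.3 t 7.25 grip 70.0177538394928
```

>>> {"method": "move_arm", "body": {
  "deltas": [
    {"hand": -1, "travel": [0, 2, -0.4], "delta_rot": [0, 0, 0]},
    {"hand": -1, "travel": [0, 4, -0.8], "delta_rot": [0, 0, 0]},
    {"hand": -1, "travel": [0, 6, -1.2], "delta_rot": [0, 0, 0]},
    {"hand": -1, "travel": [0, 8, -1.6], "delta_rot": [0, 0, 0]},
    {"hand": -1, "travel": [0, 8, -1.6], "delta_rot": [0, 0, 0]}
  ]
}}

```text
time: 7.75
tcp_pos: [0.5355, 0.1848, 0.2343]
eef_rot: [0.635, 0.769, -0.061, -0.051]
contact_force: [-11.0, -2.3, 2.0]
opening: 0.339
grasp_force: 70.0
```

```bash
python3 -c "
from h import *
where()"
```

```text
end 1 X 64.2 Y 0.1 Z 45.2 end -1 X -44.4 Y -0.0 Z 62.8 tilt 9.18 F along e -11.2, side -0.2 z 2.0 t 7.75 grip 70.0296950340271
```

>>> {"method": "move_arm", "body": {
  "deltas": [
    {"hand": -1, "travel": [0, 1.5, -0.3], "delta_rot": [0, 0, 0]},
    {"hand": -1, "travel": [0, 2.7, -0.5], "delta_rot": [0, 0, 0]},
    {"hand": -1, "travel": [0, 2.7, -0.5], "delta_rot": [0, 0, 0]}
  ]
}}

```text
time: 8.05
tcp_pos: [0.5381, 0.1853, 0.2343]
eef_rot: [0.635, 0.769, -0.062, -0.051]
contact_force: [-11.1, -1.3, 1.4]
opening: 0.334
grasp_force: 70.1
```

```bash
python3 -c "
from h import *
where()
for t in (7,5,3,1.5,0): edge(66.7,45.0,t)"
```

```text
end 1 X 66.7 Y 0.1 Z 45.2 end -1 X -41.9 Y 0.0 Z 62.8 tilt 9.21 F along e -11.1, side 0.8 z 1.4 t 8.05 grip 70.11332631111145
travel [ 0.1 -6.9  2.5] rot [-2.21 -0.05  0.06]
travel [  0.1 -13.2   4.8] rot [-4.21 -0.05  0.05]
travel [  0.1 -19.4   7.3] rot [-6.21 -0.05  0.05]
travel [  0.1 -23.9   9.3] rot [-7.71 -0.05  0.05]
travel [  0.1 -28.4  11.5] rot [-9.21 -0.05  0.05]
```

>>> {"method": "move_arm", "body": {
  "deltas": [
    {"hand": -1, "travel": [0, -3.5, 1.3], "delta_rot": [-1.1, 0, 0]},
    {"hand": -1, "travel": [0, -7, 2.5], "delta_rot": [-2.2, 0, 0]},
    {"hand": -1, "travel": [0, -10, 3.6], "delta_rot": [-3.2, 0, 0]},
    {"hand": -1, "travel": [0, -13.2, 4.8], "delta_rot": [-4.2, 0, 0]},
    {"hand": -1, "travel": [0, -13.2, 4.8], "delta_rot": [-4.2, 0, 0]}
  ]
}}

```text
time: 8.55
tcp_pos: [0.5242, 0.1826, 0.2317]
eef_rot: [0.636, 0.77, -0.033, -0.028]
contact_force: [-11.2, -2.1, 1.7]
opening: 0.339
grasp_force: 70.2
```

```bash
python3 -c "
from h import *
where()
for t in (3,1.5,0): edge(66.7,45.0,t)"
```

```text
end 1 X 66.5 Y 0.1 Z 45.1 end -1 X -43.1 Y 0.0 Z 54.6 tilt 4.94 F along e -11.5, side 0.0 z 1.7 t 8.55 grip 70.24260520935059
travel [ 0.1 -6.   2.1] rot [-1.94 -0.05  0.05]
travel [  0.1 -10.7   3.8] rot [-3.44 -0.05  0.05]
travel [  0.1 -15.3   5.6] rot [-4.94 -0.05  0.05]
```

>>> {"method": "move_arm", "body": {
  "deltas": [
    {"hand": -1, "travel": [0, -2.6, 1], "delta_rot": [-1, 0, 0]},
    {"hand": -1, "travel": [0, -5.7, 2.1], "delta_rot": [-2, 0, 0]},
    {"hand": -1, "travel": [0, -8.7, 3.2], "delta_rot": [-3, 0, 0]},
    {"hand": -1, "travel": [0, -10.4, 3.8], "delta_rot": [-3.5, 0, 0]},
    {"hand": -1, "travel": [0, -10.4, 3.8], "delta_rot": [-3.5, 0, 0]}
  ]
}}

```text
time: 9.05
tcp_pos: [0.5138, 0.1806, 0.2289]
eef_rot: [0.637, 0.771, -0.009, -0.008]
contact_force: [-12.5, -2.6, 2.0]
opening: 0.336
grasp_force: 70.5
```

```bash
python3 -c "
from h import *
where()
edge(67,45.0,0)"
```

```text
end 1 X 67.2 Y 0.1 Z 45.0 end -1 X -42.7 Y 0.0 Z 47.8 tilt 1.46 F along e -12.7, side -0.2 z 2.0 t 9.05 grip 70.52431583404541
travel [ 0.1 -4.8  1.5] rot [-1.46 -0.06  0.05]
```

Below the lip on the far side with no extra force. Now I'll level it.

>>> {"method": "move_arm", "body": {
  "deltas": [
    {"hand": -1, "travel": [0, -2.4, 0.8], "delta_rot": [-0.7, 0, 0]},
    {"hand": -1, "travel": [0, -4.8, 1.5], "delta_rot": [-1.45, 0, 0]},
    {"hand": -1, "travel": [0, -4.8, 1.5], "delta_rot": [-1.45, 0, 0]}
  ]
}}

```text
time: 9.35
tcp_pos: [0.509, 0.1798, 0.2274]
eef_rot: [0.637, 0.771, 0.0, -0.0]
contact_force: [-12.4, -2.4, 2.0]
opening: 0.341
grasp_force: 70.4
```

```bash
python3 -c "
from h import *
where()"
```

```text
end 1 X 67.0 Y 0.2 Z 44.9 end -1 X -43.0 Y 0.1 Z 44.9 tilt 0.01 F along e -12.6, side 0.0 z 2.0 t 9.35 grip 70.39018392562866
```

>>> {"method": "move_arm", "body": {
  "deltas": [
    {"hand": -1, "travel": [0, -2, 0], "delta_rot": [0, 0, 0]},
    {"hand": -1, "travel": [0, -4, 0], "delta_rot": [0, 0, 0]},
    {"hand": -1, "travel": [0, -6, 0], "delta_rot": [0, 0, 0]},
    {"hand": -1, "travel": [0, -7, 0], "delta_rot": [0, 0, 0]},
    {"hand": -1, "travel": [0, -7, 0], "delta_rot": [0, 0, 0]}
  ]
}}

```text
time: 9.85
tcp_pos: [0.5025, 0.1785, 0.2274]
eef_rot: [0.637, 0.771, 0.0, -0.0]
contact_force: [-9.4, -1.4, 0.2]
opening: 0.339
grasp_force: 70.1
```

```bash
python3 -c "
from h import *
where()"
```

```text
end 1 X 60.4 Y 0.1 Z 45.0 end -1 X -49.6 Y 0.0 Z 44.9 tilt -0.02 F along e -9.4, side 0.4 z 0.2 t 9.85 grip 70.13644337654114
```

>>> {"method": "move_arm", "body": {
  "deltas": [
    {"hand": -1, "travel": [0, -1.5, 0], "delta_rot": [0, 0, 0]},
    {"hand": -1, "travel": [0, -3, 0], "delta_rot": [0, 0, 0]},
    {"hand": -1, "travel": [0, -4.5, 0], "delta_rot": [0, 0, 0]},
    {"hand": -1, "travel": [0, -6, 0], "delta_rot": [0, 0, 0]},
    {"hand": -1, "travel": [0, -6, 0], "delta_rot": [0, 0, 0]}
  ]
}}

```text
time: 10.35
tcp_pos: [0.497, 0.1774, 0.2276]
eef_rot: [0.637, 0.771, 0.001, 0.0]
contact_force: [-1.0, 1.1, -6.0]
opening: 0.336
grasp_force: 69.6
```

```bash
python3 -c "
from h import *
where()"
```

```text
end 1 X 55.2 Y 0.1 Z 45.3 end -1 X -54.8 Y -0.0 Z 45.0 tilt -0.15 F along e -0.8, side 1.2 z -6.0 t 10.35 grip 69.57772493362427
```

>>> {"method": "move_arm", "body": {
  "deltas": [
    {"hand": -1, "travel": [0, -0.3, 0.5], "delta_rot": [0, 0, 0]},
    {"hand": -0.3, "travel": [0, -0.3, 0.5], "delta_rot": [0, 0, 0]},
    {"hand": -0.2, "travel": [0, -0.3, 0.5], "delta_rot": [0, 0, 0]},
    {"hand": -0.1, "travel": [0, -0.3, 0.5], "delta_rot": [0, 0, 0]},
    {"hand": 0.05, "travel": [0, -0.3, 0.5], "delta_rot": [0, 0, 0]}
  ],
  "squeeze": 20
}}

```text
time: 10.85
tcp_pos: [0.4969, 0.1774, 0.2276]
eef_rot: [0.637, 0.771, 0.002, 0.001]
contact_force: [-0.3, 0.3, -0.9]
opening: 0.521
grasp_force: 0.0
```

>>> {"method": "move_arm", "body": {
  "deltas": [
    {"hand": 0.05, "travel": [0, 0, 0], "delta_rot": [0, 0, 0]},
    {"hand": 0.05, "travel": [0, 0, 0], "delta_rot": [0, 0, 0]},
    {"hand": 0.05, "travel": [0, 0, 0], "delta_rot": [0, 0, 0]}
  ]
}}

```text
time: 11.15
tcp_pos: [0.4968, 0.1773, 0.2273]
eef_rot: [0.637, 0.771, 0.001, 0.0]
contact_force: [-0.2, -0.4, 0.0]
opening: 0.526
grasp_force: 0.0
```

>>> {"method": "move_arm", "body": {
  "deltas": [
    {"hand": 0.05, "travel": [0, 0, -15], "delta_rot": [0, 0, 0]},
    {"hand": 0.05, "travel": [0, 0, -40], "delta_rot": [0, 0, 0]},
    {"hand": 0.05, "travel": [0, 0, -80], "delta_rot": [0, 0, 0]},
    {"hand": 0.05, "travel": [0, 0, -120], "delta_rot": [0, 0, 0]},
    {"hand": 0.05, "travel": [0, 0, -150], "delta_rot": [0, 0, 0]}
  ]
}}

```text
time: 11.65
tcp_pos: [0.4961, 0.177, 0.3813]
eef_rot: [0.637, 0.771, 0.003, 0.001]
contact_force: [0.7, -0.4, 0.4]
opening: 0.524
grasp_force: 0.0
```

>>> {"method": "move_arm", "body": {
  "deltas": [
    {"hand": 0.05, "travel": [-20, 0, 0], "delta_rot": [0, 0, 0]},
    {"hand": 0.05, "travel": [-20, 0, 0], "delta_rot": [0, 0, 0]}
  ]
}}

```text
time: 11.85
tcp_pos: [0.5002, 0.1564, 0.3794]
eef_rot: [0.637, 0.771, 0.002, 0.001]
contact_force: [0.4, -0.4, -0.4]
opening: 0.526
grasp_force: 0.0
```

Run:
```python
from h import *
im=viewer.capture("wrist")[:,:,::-1];s=viewer.capture("scene")[100:220,220:380,::-1]
o=np.zeros((600,800,3),np.uint8)
o[:300,:400]=im[40:340,80:480];o[300:600,:400]=cv2.resize(s,(400,300),interpolation=cv2.INTER_CUBIC)
o[:600,400:]=cv2.resize(im[60:300,180:340],(400,600),interpolation=cv2.INTER_CUBIC)
cv2.imwrite("pics/f1.png",o)
```

```text
(no output)
```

View pics/f1.png

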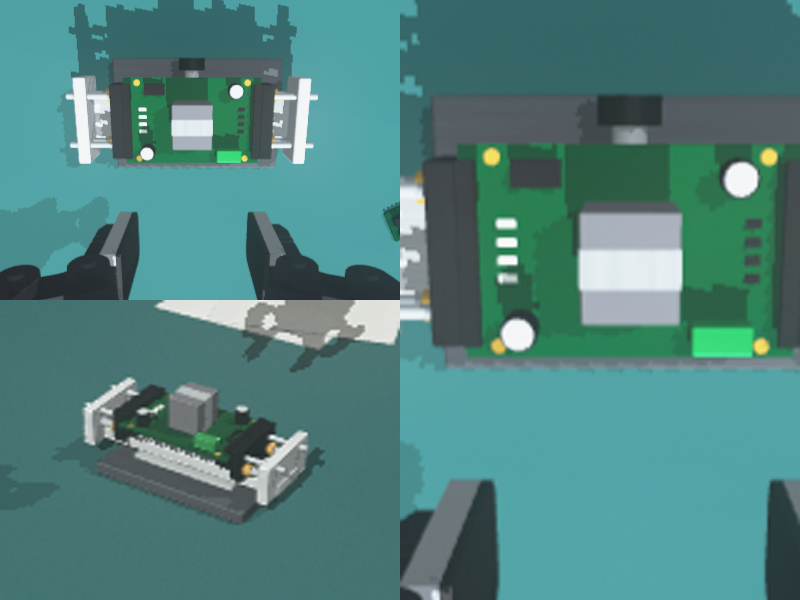

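The pictures show the board level with both short edges under the lips and the gripper clear. I'll do a quick numeric check, then hand in.

Run:
```python
from h import *
st=env.read_state()
P=np.mean([ray("wrist",(180+(u-400)/2.5-.3,60+v/2.5-.3),.078,st) for u,v in [(580,212),(682,212),(681,325),(581,325)]],0)-O
print("X %.1f Y %.1f"%(P@e*1e3,(P[1]*e[0]-P[0]*e[1])*1e3))
print(env.close_job())
```

```text
X -0.6 Y 1.2
the job is handed in; nothing more can be done
None
```

I clipped the board into the spring holder and handed the job in. It looks level with both short edges under the jaw lips, about 0.6 mm off the holder's middle along x and 1.2 mm in y by camera. The gripper is clear, and the hand-in returned no pass or fail result.

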